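Take the spice grinder apart for washing

ROBOT

A 6-joint arm with a two-finger parallel gripper is mounted at the origin on a cart in front of the work surface, level with it; the furniture and walls round the work are solid. World frame = base frame: x ahead of the robot, y to its left, z up, the work surface at z = 0. Lengths are in m, angles in rad, forces in N, time in s.
With the tool pointing down it reaches from about 0.35 to 0.975 m from the base axis. Payload 17.4 kg.
Tool frame: the origin (TCP) lies at the very end of the fingers, on their centre line; the grasp point (between the pads) lies 19 mm behind it; y points along the fingers, z is the direction in which the jaws open and shut, and the axes are right-handed (so a half turn about y gives the same grasp; the last joint's range is limited). The gripper opens to 85 mm and grips with 20 to 120 N. Pads are 22 mm wide; open, the fingers measure 114 mm over their backs; the gripper's body (76 mm by 85 mm) begins 54 mm behind the grasp point. The pads swing forward as they close: fully open they stand 13 mm farther back than shut.
Start: joints at [-1.313, 0.116, 1.442, -0, 1.584, -0.038], TCP at [0.197, -0.646, 0.231] pointing down, gripper open.
Joint ranges: [-2.83, 2.83], [-0.83, 2.19], [0.07, 2.5], [-1.14, 4.28], [0.01, 3], [-2.97, 2.97]. Speed limits (rad/s): [1.89, 1.89, 2.22, 3.14, 3.14, 3.14].

INTERFACE

Orientations are given as a rotation vector (axis times angle).
In Python, from plant import get_obs, grab_frame, get_calibration, close_job gives the robot as it stands. The module is installed in compiled form; this text tells all that it offers.
- The arm moves only by the tool play_rows, never from a script. Its argument "deltas" is a list of rows, each a list of 3 entries, a list of its own where there are three numbers: the gripper command: -1 is fully open, 1 is shut, values between are in proportion, then the shift along the tool's x, y, z in mm, then the turn, a rotation vector about the tool's x, y, z in degrees. In form: [[fingers, [tx, ty, tz], [rx, ry, rz]], ...]. A call has 1 to 10 rows; each row is the pose to reach, as a shift and turn from the pose commanded when the call began, along the tool's axes at that moment; what a row does not reach only later rows make up. A row lasts 1/10 s, in which the tool goes at most 50 mm and 8.59 degrees, less where a joint would pass 70% of its speed; a pose out of reach is approached as far as the arm can. A call with a gripper value outside its range is refused whole. The fingers move at their own pace and stop on an object; the grip force is fixed at half the most. Time passes only in rows, so rows that repeat a pose let the fingers close. It gives the time, the measured TCP pose, the force and the opening at its end, in the units of the state.
- get_obs(): the state, without advancing time (a new reading comes with each control period).
- grab_frame(name): name is "scene" or "top" or "wrist"; returns the picture (384x512x3 uint8, red, green, blue); there is no depth.
- get_calibration(name): a dict with "K" (3x3 intrinsics, pixels), "R" (3x3) and "t" (3): a world point X has camera coordinates R X + t. Camera axes: x right, y down, z forward; pixel columns grow to the right and rows downward; lengths in m; the calibration is good to about 2 mm. A picture is of the moment at which its call begins: read the wrist's pose just before it. get_calibration takes no time and is no camera call; for the wrist camera it gives the pose at the moment of the call.
- close_job(): hands the job in, once; it reports no verdict.
The state is a dict: "clock": time; "joint_pos": joint angles; "dq": joint speeds; "effort": joint torques, N m; "tool_pos": TCP position; "eef_rot": TCP orientation; "force": force on the tool from outside, world axes, zero at the start; "wrist_torque": the same for the moment, N m; "opening": finger opening in m.
Only numpy, scipy, OpenCV 4.12 (cv2) and the standard library are available. Lean on these libraries where they do the work, as an engineer would, in place of code of your own. Each camera call takes 0.05 s, during which the arm holds its last target. There are 200 camera calls.

TASK

Take the spice grinder apart for washing. Unlock its lid by turning it anticlockwise (seen from above), lift it off and set it in the steel wash tray, grip bar up; then lift the grinding cup straight out of the motor base and stand it upright in the tray beside the lid. Do not tip the cup on the way or drop either part, and leave the other things on the table as they are.

Things in the scene. Friction and masses are not known exactly. Their poses are not given: they have to be found in the camera images.
- grinder_base: White motor base of the grinder, sizes in mm: 116 across, heavy, does not move. Origin: centre of its underside, z up, -x side has a round pulse button. Flat deck at z=92; in it a well 66 across, floor at z=66, which holds the cup. On the deck's rim, at its +x and -x sides, two keepers (lips up to z=104, 112 across outside), hooked over the lid's lugs.
- lid_grip (a point): Centre of the grip bar (60 long, 16 wide, 30 high; x along it, z up) on the grey lid. Lid: cap 86 across, top 52 above its foot, bar top 81, this point 67 above its foot. Two lugs at the foot on its x axis, 100 across. Foot stands on the deck over the cup. Lugs start under the keepers, bar roughly along the base's x; after 30 to 37 degrees anticlockwise they are clear, up to 140; best 50 to 90. No spring. (mm)
- cup_mid (a point): Middle of the steel grinding cup, an open beaker, in mm 62 across and 70 high, wall 2, this point 35 above its foot, z up; a small blade on its floor. Stands loose in the base's well (2 play all round, 26 deep), so its upper 44 stand above the deck, under the lid, and are free to grasp once the lid is off.
- wash_tray: Shallow steel tray, in mm 230 (x) by 130 (y), 24 high, round corners, walls and floor 4 thick; does not move. Origin: centre of its underside; its floor is at z=4. Lid and cup fit side by side along x.
- brush: cleaning brush, about 170 long, with a handle, lying to the left in front of the scale (sizes in mm; origin on its underside). To be left alone.
- marker: fat marker pen 125 long, 17 thick, lying behind the work (sizes in mm; origin on its underside). To be left alone.
- peg_left: wooden spring peg 72x13x10, one of two lying behind the work, to the right (sizes in mm; origin on its underside). To be left alone.

How it is judged:
On the way, in this order (a step that is already met when the one before it is completed fails the run):
1. the lid is unlocked and lifted off, the cup still standing in the base (z of lid_grip in the frame of grinder_base above 0.193 m and z of cup_mid in the frame of grinder_base below 0.109 m and horizontal distance between cup_mid and grinder_base below 0.008 m), for 0.2 s.
2. the lid lies in the tray, grip bar up, and is let go, the cup still standing in the base (x of lid_grip in the frame of wash_tray between -0.08 and 0.08 m and y of lid_grip in the frame of wash_tray between -0.035 and 0.035 m and z of lid_grip in the frame of wash_tray between 0.063 and 0.078 m and angle between lid_grip's own z axis and vertical below 0.12 rad and contact force between the fingers and grinder_lid below 0.2 N and z of cup_mid in the frame of grinder_base below 0.109 m and horizontal distance between cup_mid and grinder_base below 0.008 m), for 0.2 s.
3. the cup is lifted out of the base's well, upright (z of cup_mid in the frame of grinder_base above 0.139 m and angle between cup_mid's own z axis and vertical below 0.5 rad), for 0.2 s.
At the end, for the whole second after the job is handed in: Lid and cup both stand on the tray's floor, inside its walls, at rest and released: the lid with its grip bar up and the cup upright (each within 7 degrees of vertical and flat on the floor, within 8 mm) (x of lid_grip in the frame of wash_tray between -0.08 and 0.08 m and y of lid_grip in the frame of wash_tray between -0.035 and 0.035 m and z of lid_grip in the frame of wash_tray between 0.063 and 0.078 m and angle between each of lid_grip, cup_mid's own z axis and vertical below 0.12 rad and x of cup_mid in the frame of wash_tray between -0.09 and 0.09 m and y of cup_mid in the frame of wash_tray between -0.045 and 0.045 m and z of cup_mid in the frame of wash_tray between 0.032 and 0.046 m and linear speed of each of grinder_lid, grinder_cup below 0.02 m/s); the robot touches nothing.
It fails at once if the cup is tipped by more than 30 degrees (angle between cup_mid's own z axis and vertical above 0.52 rad).
It fails at once if the lid or the cup is dropped (falls out of the grip faster than 0.6 m/s, a drop of about 2 cm) ((linear speed of grinder_lid above 0.6 m/s and contact force between the fingers and grinder_lid below 0.05 N) or (linear speed of grinder_cup above 0.6 m/s and contact force between the fingers and grinder_cup below 0.05 N)).
It fails at once if another thing on the table is moved by more than 3 cm (distance of any of brush, marker, peg_left from where it was at the start of the episode above 0.03 m).
It also fails if it takes over 58 s, if anything falls off the work surface, if the arm or the gripper's body presses on something with over 40 N, if the wrist force passes 120 N, or if a joint passes its speed limit or range.

## Working session

There is one attempt and no reset: what is moved stays moved. The work goes in short steps, Python scripts to look and compute and a tool call to move; the robot and the scene stay as the last step left them, time stands still between calls to the robot, and variables do not carry over. Pictures are saved under pics/ and viewed, about 8 in all and at most 12, crops included, and the job is handed in when it is done.

Besides the shell and the picture viewer there is one more tool, called after "Call:" by a JSON object that holds its "name" and its "arguments". play_rows: Moves the arm, as the interface text tells. Its arguments: {"type":"object","properties":{"deltas":{"type":"array"}},"required":["deltas"]}

```bash
mkdir -p pics; cat > h.py <<'E'
import numpy as np, cv2
from plant import *
from scipy.spatial.transform import Rotation as Ro
def save(n,f): cv2.imwrite(f'pics/{f}.png',cv2.cvtColor(grab_frame(n),cv2.COLOR_RGB2BGR))
def ray(n,u,v,z):
    c=get_calibration(n);K,R,t=map(np.array,(c['K'],c['R'],c['t']))
    d=R.T@np.linalg.solve(K,[u,v,1]);C=-R.T@t
    return C+d*(z-C[2])/d[2]
def pix(n,X):
    c=get_calibration(n);p=np.array(c['K'])@(np.array(c['R'])@np.array(X)+np.array(c['t']));return p[:2]/p[2]
def rel(target,yaw_deg=0):
    o=get_obs();R=Ro.from_rotvec(o['eef_rot']);return 1000*R.inv().apply(np.array(target)-o['tool_pos'])
E
python3 - <<'E'
from h import *
o=get_obs();print(o);print(Ro.from_rotvec(o['eef_rot']).as_matrix().round(3))
a=cv2.resize(grab_frame('top'),(800,600));cv2.imwrite('pics/top1.png',a[:,:,::-1])
save('scene','sc1')
for n in('top','scene'):
  c=get_calibration(n);print(n,-np.array(c['R']).T@c['t'])
E
```

```text
{'clock': 0.0, 'joint_pos': array([-1.31279407e+00,  1.16464440e-01,  1.44229986e+00, -1.41986423e-05,
        1.58399900e+00, -3.78229641e-02]), 'dq': array([ 0.000746  ,  0.00082449, -0.00062996,  0.00018775,  0.00179964,
       -0.00043541]), 'effort': array([-3.77339529e-03, -7.31981921e+01, -6.32502365e+01, -2.33650489e-04,
        6.11851428e-03,  7.03759542e-05]), 'tool_pos': array([ 0.19670262, -0.64548918,  0.23055522]), 'eef_rot': array([-0.30745453,  2.06365595, -2.06123295]), 'force': array([-0.2509791 ,  0.06939342,  0.42200921]), 'wrist_torque': array([-0.00751438,  0.01392432, -0.04615032]), 'opening': 0.08503236534786758}
[[-0.957 -0.     0.292]
 [-0.292  0.001 -0.957]
 [-0.    -1.    -0.001]]
top [0.50436444 0.01707257 1.07411446]
scene [ 1.06143652 -0.47969506  0.66092914]
```

View pics/top1.png

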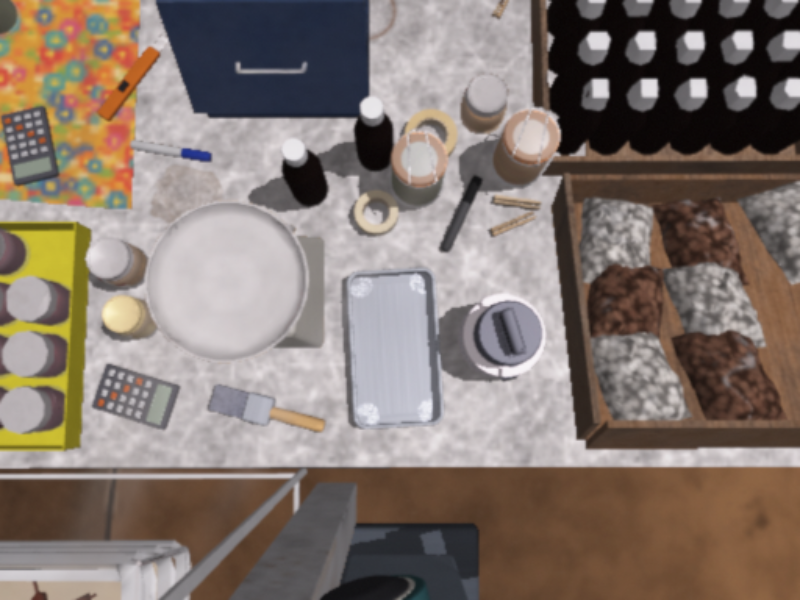

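View pics/sc1.png

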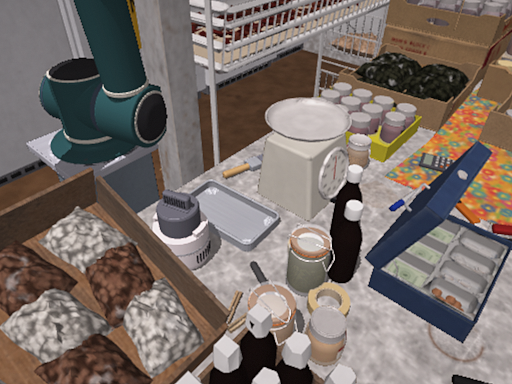

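```bash
python3 - <<'E'
from h import *
f=grab_frame('top')
cv2.imwrite('pics/crop.png',cv2.resize(f[160:290,210:360],(750,650),interpolation=cv2.INTER_CUBIC)[:600,:,::-1])
s=1.5625
for p in [(346,270),(436,268),(350,427),(441,424)]: print('tray',ray('top',p[0]/s,p[1]/s,.024).round(4))
print('lidtop',ray('top',509/s,333/s,.144).round(4))
for p in [(503,313),(518,350)]: print('bar',ray('top',p[0]/s,p[1]/s,.173).round(4))
for p in [(463,335),(546,335),(505,295),(505,378)]: print('base',ray('top',p[0]/s,p[1]/s,.092).round(4))
E
```

```text
tray [0.6706 0.0871 0.024 ]
tray [ 0.6734 -0.0467  0.024 ]
tray [0.4404 0.08   0.024 ]
tray [ 0.4446 -0.0519  0.024 ]
lidtop [ 0.5682 -0.1337  0.144 ]
bar [ 0.5916 -0.122   0.173 ]
bar [ 0.5448 -0.1399  0.173 ]
base [ 0.5691 -0.0789  0.092 ]
base [ 0.5689 -0.1929  0.092 ]
base [ 0.6244 -0.1377  0.092 ]
base [ 0.5103 -0.1354  0.092 ]
```

View pics/crop.png

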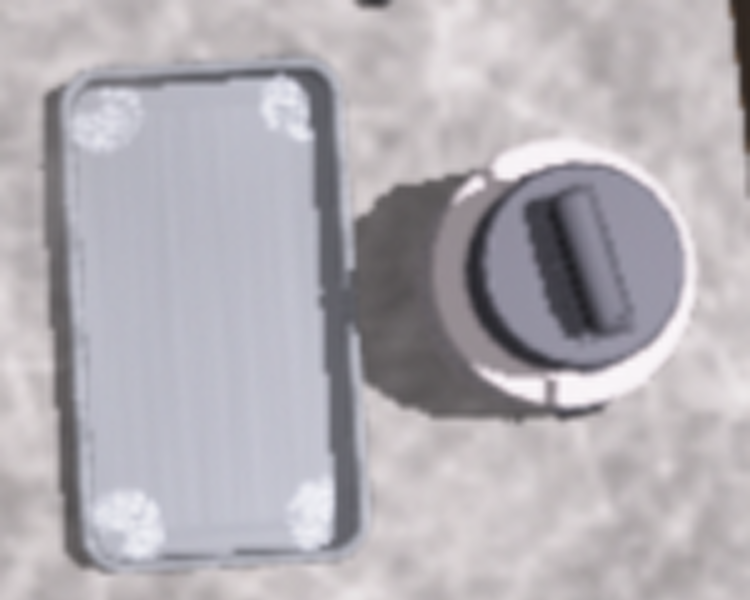

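```bash
python3 - <<'E'
from h import *
a=lambda u,v:(210+u/5-.4,160+v/5*650/650-.4)
for n,p,z in [('bar',(594,259),.173),('barT',(574,188),.173),('barB',(614,329),.173),('cap',(578,265),.144),('base',(566,270),.092)]:
  print(n,ray('top',*a(*p),z).round(4))
# tray outline corners from crop (outer rim)
P=np.array([ray('top',*a(*p),.024) for p in [(62,200),(85,480),(345,200),(366,480),(200,62),(225,570)]]);print(P.round(4))
print(rel([.568,-.134,.26]).round(1))
E
```

```text
bar [ 0.5696 -0.1343  0.173 ]
barT [ 0.5978 -0.127   0.173 ]
barB [ 0.542  -0.1416  0.173 ]
cap [ 0.5693 -0.1326  0.144 ]
base [ 0.5708 -0.1358  0.092 ]
[[ 0.6081  0.0855  0.024 ]
 [ 0.4801  0.0743  0.024 ]
 [ 0.6078 -0.0451  0.024 ]
 [ 0.4799 -0.0535  0.024 ]
 [ 0.6724  0.0217  0.024 ]
 [ 0.4396  0.0107  0.024 ]]
[-504.3  -28.9 -381.1]
```

Call:
{"name": "play_rows", "arguments": {"deltas": [[-1, [0, -50, 0], [0, 0, 0]], [-1, [-40, -50, -30], [0, 2, 0]], [-1, [-80, -50, -60], [0, 2, 0]], [-1, [-120, -50, -90], [0, 2, 0]], [-1, [-160, -50, -120], [0, 2, 0]], [-1, [-200, -50, -151], [0, 2, 0]], [-1, [-240, -50, -181], [0, 2, 0]], [-1, [-280, -50, -211], [0, 2, 0]], [-1, [-320, -50, -242], [0, 2, 0]], [-1, [-360, -50, -272], [0, 2, 0]]]}}

```text
clock: 1.15
tool_pos: [0.4618, -0.2796, 0.2813]
eef_rot: [-0.273, 2.082, -2.082]
force: [1.6, -1.9, -0.9]
opening: 0.0853
```

```bash
python3 - <<'E'
from h import *
print(get_obs()['tool_pos'],rel([.5693,-.134,.26]).round(1))
E
```

```text
[ 0.4617957  -0.27963809  0.28134699] [-141.4   21.3 -113. ]
```

Call:
{"name": "play_rows", "arguments": {"deltas": [[-1, [-35, 5, -28], [0, 0, 0]], [-1, [-70, 10, -56], [0, 0, 0]], [-1, [-105, 15, -84], [0, 0, 0]], [-1, [-141, 21, -113], [0, 0, 0]], [-1, [-141, 21, -113], [0, 0, 0]], [-1, [-141, 21, -113], [0, 0, 0]]]}}

```text
clock: 1.75
tool_pos: [0.5684, -0.1352, 0.2597]
eef_rot: [-0.276, 2.082, -2.081]
force: [-0.3, -0.8, 0.6]
opening: 0.0853
```

```bash
python3 - <<'E'
from h import *
print(get_obs()['tool_pos'],Ro.from_rotvec(get_obs()['eef_rot']).as_matrix().round(3))
for X in [(.5696,-.1343,.173),(.5978,-.127,.173),(.542,-.1416,.173)]: print(pix('wrist',X))
save('wrist','w1')
E
```

```text
[ 0.56840222 -0.13517198  0.25972073] [[-0.966 -0.001  0.26 ]
 [-0.26   0.    -0.966]
 [ 0.001 -1.    -0.   ]]
[259.07710252 193.37266576]
[259.46973324 153.94413313]
[258.92018824 229.20029134]
```

View pics/w1.png

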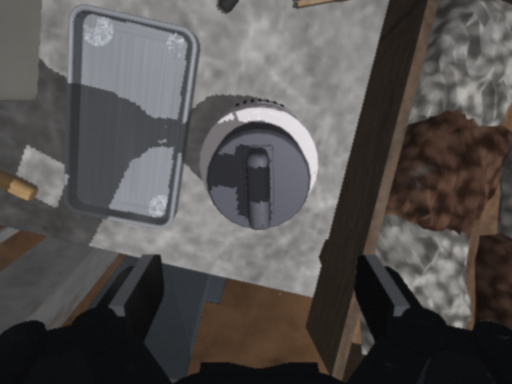

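Call:
{"name": "play_rows", "arguments": {"deltas": [[-1, [-1, 40, -1], [0, 0, 0]], [-1, [-1, 75, -1], [0, 0, 0]], [-1, [-1, 95, -1], [0, 0, 0]], [-1, [-1, 110, -1], [0, 0, 0]], [-1, [-1, 110, -1], [0, 0, 0]], [1, [-1, 110, -1], [0, 0, 0]], [1, [-1, 110, -1], [0, 0, 0]], [1, [-1, 110, -1], [0, 0, 0]], [1, [-1, 110, -1], [0, 0, 0]], [1, [-1, 110, -1], [0, 0, 0]]]}}

```text
clock: 2.8
tool_pos: [0.5692, -0.1348, 0.151]
eef_rot: [-0.272, 2.081, -2.082]
force: [-0.6, -0.2, 2.5]
opening: 0.0148
```

Call:
{"name": "play_rows", "arguments": {"deltas": [[1, [0, 0, 0], [0, 0, 0]], [1, [0, 0, 0], [0, 0, 0]], [1, [0, 0, 0], [0, 0, 0]]]}}

```text
clock: 3.1
tool_pos: [0.5692, -0.1348, 0.151]
eef_rot: [-0.272, 2.081, -2.082]
force: [-0.6, 0.2, 5.5]
opening: 0.0147
```

Call:
{"name": "play_rows", "arguments": {"deltas": [[1, [0, -1, 0], [0, -6, 0]], [1, [0, -1, 0], [0, -13, 0]], [1, [0, -1, 0], [0, -20, 0]], [1, [0, -1, 0], [0, -27, 0]], [1, [0, -1, 0], [0, -34, 0]]]}}

```text
clock: 3.6
tool_pos: [0.5688, -0.1347, 0.151]
eef_rot: [-0.784, 1.711, -1.711]
force: [0.7, 1.0, -1.0]
opening: 0.0146
```

Call:
{"name": "play_rows", "arguments": {"deltas": [[1, [0, 0, 0], [0, -7, 0]], [1, [0, 0, 0], [0, -14, 0]], [1, [0, 0, 0], [0, -21, 0]], [1, [0, 0, 0], [0, -28, 0]], [1, [0, 0, 0], [0, -34, 0]], [1, [0, 0, 0], [0, -34, 0]], [1, [0, 0, 0], [0, -34, 0]]]}}

```text
clock: 4.3
tool_pos: [0.5688, -0.1347, 0.1511]
eef_rot: [-1.147, 1.302, -1.301]
force: [-0.6, 0.3, -1.5]
opening: 0.0146
```

```bash
python3 - <<'E'
from h import *
o=get_obs();print(o['wrist_torque'],o['force'],Ro.from_rotvec(o['eef_rot']).as_matrix().round(3))
f=grab_frame('wrist');cv2.imwrite('pics/w2.png',f[100:300,120:400,::-1])
E
```

```text
[-0.00110121 -0.03196645  0.04236793] [-0.56399667  0.30658869 -1.52832851] [[-0.126 -0.     0.992]
 [-0.992  0.    -0.126]
 [-0.    -1.    -0.   ]]
```

View pics/w2.png

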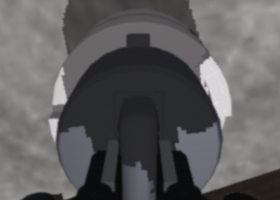

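Call:
{"name": "play_rows", "arguments": {"deltas": [[1, [0, -5, 0], [0, 0, 0]], [1, [0, -12, 0], [0, 0, 0]], [1, [0, -25, 0], [0, 0, 0]], [1, [0, -40, 0], [0, 0, 0]], [1, [0, -55, 0], [0, 0, 0]], [1, [0, -70, 0], [0, 0, 0]], [1, [0, -80, 0], [0, 0, 0]], [1, [0, -80, 0], [0, 0, 0]], [1, [0, -80, 0], [0, 0, 0]], [1, [0, -80, 0], [0, 0, 0]]]}}

```text
clock: 5.35
tool_pos: [0.5687, -0.1347, 0.2304]
eef_rot: [-1.149, 1.3, -1.299]
force: [0.2, 0.0, -0.3]
opening: 0.0146
```

```bash
python3 - <<'E'
from h import *
o=get_obs()
c=np.array([.556,.0155]);y=np.radians(3.5)
for s in(-.053,.058): print(c+s*np.array([np.cos(y),np.sin(y)]))
g=c-.053*np.array([np.cos(y),np.sin(y)])
print(rel([*g,o['tool_pos'][2]]).round(1))
cv2.imwrite('pics/top3.png',cv2.resize(grab_frame('top')[140:300,190:390],(600,480),interpolation=cv2.INTER_CUBIC)[:,:,::-1])
E
```

```text
[0.50309886 0.01226443]
[0.61389182 0.01904082]
[-1.378e+02  1.000e-01 -8.310e+01]
```

View pics/top3.png

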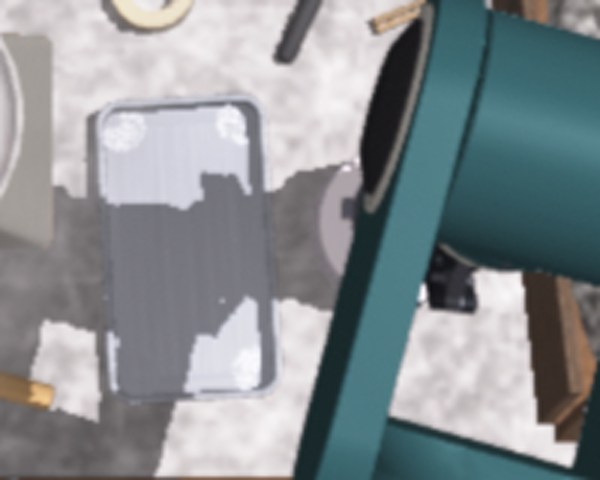

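Call:
{"name": "play_rows", "arguments": {"deltas": [[1, [-30, 0, -18], [0, 0, 0]], [1, [-60, 0, -36], [0, 0, 0]], [1, [-90, 0, -54], [0, 0, 0]], [1, [-120, 0, -72], [0, 0, 0]], [1, [-138, 0, -83], [0, 0, 0]], [1, [-138, 40, -83], [0, 0, 0]], [1, [-138, 80, -83], [0, 0, 0]], [1, [-138, 110, -83], [0, 0, 0]], [1, [-138, 125, -83], [0, 0, 0]], [1, [-138, 125, -83], [0, 0, 0]]]}}

```text
clock: 6.4
tool_pos: [0.5026, 0.0124, 0.1045]
eef_rot: [-1.151, 1.302, -1.298]
force: [-0.6, -0.4, -1.5]
opening: 0.015
```

```bash
python3 - <<'E'
from h import *
print(get_obs()['tool_pos'])
cv2.imwrite('pics/w4.png',grab_frame('wrist')[:,:,::-1])
E
```

```text
[0.50261019 0.01236187 0.10446408]
```

View pics/w4.png

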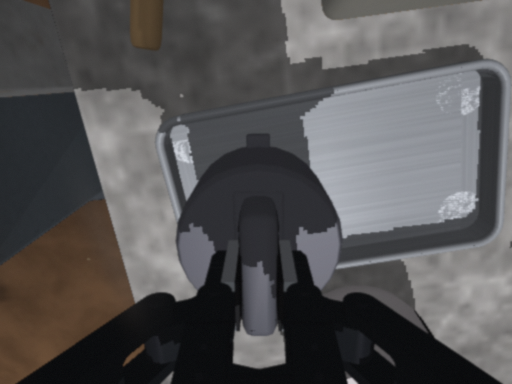

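Call:
{"name": "play_rows", "arguments": {"deltas": [[1, [0, 15, 0], [0, 0, 0]], [1, [0, 28, 0], [0, 0, 0]], [1, [0, 36, 0], [0, 0, 0]], [1, [0, 39, 0], [0, 0, 0]], [1, [0, 41, 0], [0, 0, 0]], [1, [0, 41, 0], [0, 0, 0]], [1, [0, 41, 0], [0, 0, 0]]]}}

```text
clock: 7.15
tool_pos: [0.5037, 0.0124, 0.0658]
eef_rot: [-1.148, 1.299, -1.3]
force: [-0.2, -0.1, -1.2]
opening: 0.0145
```

Call:
{"name": "play_rows", "arguments": {"deltas": [[1, [0, 1, 0], [0, 0, 0]], [1, [0, 2, 0], [0, 0, 0]], [1, [0, 2, 0], [0, 0, 0]], [1, [0, 2, 0], [0, 0, 0]]]}}

```text
clock: 7.55
tool_pos: [0.5035, 0.0124, 0.0633]
eef_rot: [-1.148, 1.299, -1.299]
force: [0.5, -0.2, -1.2]
opening: 0.0151
```

Call:
{"name": "play_rows", "arguments": {"deltas": [[1, [0, 1, 0], [0, 0, 0]], [1, [0, 1, 0], [0, 0, 0]], [1, [0, 2, 0], [0, 0, 0]], [1, [0, 2, 0], [0, 0, 0]]]}}

```text
clock: 7.95
tool_pos: [0.5039, 0.0123, 0.0629]
eef_rot: [-1.148, 1.299, -1.3]
force: [-7.3, 0.2, 16.8]
opening: 0.0147
```

Call:
{"name": "play_rows", "arguments": {"deltas": [[1, [0, -1, 0], [0, 0, 0]], [-0.5, [0, -1, 0], [0, 0, 0]], [-1, [0, -1, 0], [0, 0, 0]], [-1, [0, -1, 0], [0, 0, 0]], [-1, [0, -1, 0], [0, 0, 0]], [-1, [0, -1, 0], [0, 0, 0]], [-1, [0, -20, 0], [0, 0, 0]], [-1, [0, -50, 0], [0, 0, 0]], [-1, [0, -90, 0], [0, 0, 0]], [-1, [0, -130, 0], [0, 0, 0]]]}}

```text
clock: 8.95
tool_pos: [0.5031, 0.0124, 0.1925]
eef_rot: [-1.149, 1.3, -1.299]
force: [0.2, -0.5, 0.3]
opening: 0.0853
```

```bash
python3 - <<'E'
from h import *
o=get_obs();print(o['tool_pos'],o['force'],rel([.5705,-.135,.2]).round(1),Ro.from_rotvec(o['eef_rot']).as_matrix().round(3))
E
```

```text
[0.50311334 0.01238491 0.19251305] [ 0.20995579 -0.48893311  0.34834097] [138.   -7.5  85. ] [[-0.123 -0.001  0.992]
 [-0.992 -0.    -0.123]
 [ 0.    -1.    -0.001]]
```

Call:
{"name": "play_rows", "arguments": {"deltas": [[-1, [0, -30, 0], [0, 8, 0]], [-1, [20, -60, 12], [0, 16, 0]], [-1, [45, -67, 28], [0, 24, 0]], [-1, [70, -67, 43], [0, 32, 0]], [-1, [95, -67, 58], [0, 40, 0]], [-1, [120, -67, 73], [0, 48, 0]], [-1, [138, -67, 85], [0, 56, 0]], [-1, [138, -67, 85], [0, 64, 0]], [-1, [138, -67, 85], [0, 68, 0]], [-1, [138, -67, 85], [0, 68, 0]]]}}

```text
clock: 9.95
tool_pos: [0.5709, -0.1352, 0.2581]
eef_rot: [-0.272, 2.083, -2.083]
force: [0.2, 0.7, -0.3]
opening: 0.0859
```

```bash
python3 - <<'E'
from h import *
o=get_obs();print(o['tool_pos'],Ro.from_rotvec(o['eef_rot']).as_matrix().round(3))
X=[(.5705+.031*np.cos(a),-.135+.031*np.sin(a),.136) for a in np.radians([0,90,180,270])]
f=grab_frame('wrist').copy()
for x in X: print(pix('wrist',x).round(1))
cv2.imwrite('pics/w5.png',f[:,:,::-1])
E
```

```text
[ 0.57092345 -0.13521369  0.25809401] [[-0.967 -0.     0.257]
 [-0.257  0.    -0.967]
 [ 0.    -1.    -0.   ]]
[269.6 145.5]
[223. 172.]
[250.1 214.8]
[295.4 190.6]
```

View pics/w5.png

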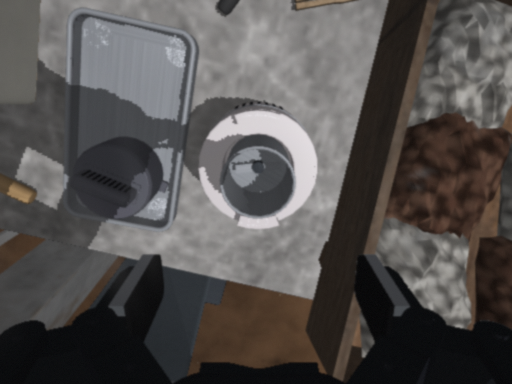

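Call:
{"name": "play_rows", "arguments": {"deltas": [[-1, [0, 40, 0], [0, 0, 0]], [-1, [0, 80, 0], [0, 0, 0]], [-1, [0, 115, 0], [0, 0, 0]], [-1, [0, 140, 0], [0, 0, 0]], [-1, [0, 157, 0], [0, 0, 0]], [-1, [0, 157, 0], [0, 0, 0]], [1, [0, 157, 0], [0, 0, 0]], [1, [0, 157, 0], [0, 0, 0]], [1, [0, 157, 0], [0, 0, 0]], [1, [0, 157, 0], [0, 0, 0]]]}}

```text
clock: 11.0
tool_pos: [0.572, -0.1353, 0.1037]
eef_rot: [-0.27, 2.079, -2.082]
force: [0.3, -0.0, 7.9]
opening: 0.0609
```

Call:
{"name": "play_rows", "arguments": {"deltas": [[1, [0, 0, 0], [0, 0, 0]], [1, [0, 0, 0], [0, 0, 0]], [1, [0, 0, 0], [0, 0, 0]]]}}

```text
clock: 11.3
tool_pos: [0.572, -0.1353, 0.1037]
eef_rot: [-0.27, 2.079, -2.082]
force: [0.4, 0.5, 6.1]
opening: 0.0609
```

Call:
{"name": "play_rows", "arguments": {"deltas": [[1, [0, -6, 0], [0, 0, 0]], [1, [0, -15, 0], [0, 0, 0]], [1, [0, -27, 0], [0, 0, 0]], [1, [0, -40, 0], [0, 0, 0]], [1, [0, -55, 0], [0, 0, 0]], [1, [0, -70, 0], [0, 0, 0]], [1, [0, -85, 0], [0, 0, 0]], [1, [0, -95, 0], [0, 0, 0]], [1, [0, -95, 0], [0, 0, 0]], [1, [0, -95, 0], [0, 0, 0]]]}}

```text
clock: 12.3
tool_pos: [0.5708, -0.135, 0.196]
eef_rot: [-0.273, 2.083, -2.082]
force: [0.5, -0.6, -2.0]
opening: 0.0614
```

```bash
python3 - <<'E'
from h import *
o=get_obs();print(o['tool_pos'],o['force'],rel([.614,.019,.2]).round(1))
E
```

```text
[ 0.57082255 -0.13501543  0.19599794] [ 0.51705355 -0.58986226 -2.03240597] [ -81.4   -4.  -137.7]
```

Call:
{"name": "play_rows", "arguments": {"deltas": [[1, [-10, 0, -17], [0, 2, 0]], [1, [-25, 0, -42], [0, 5, 0]], [1, [-40, 0, -68], [0, 8, 0]], [1, [-55, 0, -94], [0, 11, 0]], [1, [-70, 0, -120], [0, 11, 0]], [1, [-80, 0, -136], [0, 11, 0]], [1, [-81, 0, -138], [0, 11, 0]], [1, [-81, 35, -138], [0, 11, 0]], [1, [-81, 70, -138], [0, 11, 0]], [1, [-81, 100, -138], [0, 11, 0]]]}}

```text
clock: 13.3
tool_pos: [0.6129, 0.0184, 0.0942]
eef_rot: [-0.076, 2.187, -2.187]
force: [-0.6, -0.2, -1.7]
opening: 0.0613
```

Call:
{"name": "play_rows", "arguments": {"deltas": [[1, [0, 12, 0], [0, 0, 0]], [1, [0, 20, 0], [0, 0, 0]], [1, [0, 20, 0], [0, 0, 0]]]}}

```text
clock: 13.6
tool_pos: [0.6136, 0.0188, 0.0763]
eef_rot: [-0.075, 2.187, -2.187]
force: [-0.3, 0.4, -1.3]
opening: 0.0614
```

```bash
python3 - <<'E'
from h import *
print(get_obs()['tool_pos'])
cv2.imwrite('pics/w6.png',grab_frame('wrist')[:,:,::-1])
E
```

```text
[0.61358503 0.01881844 0.07630079]
```

View pics/w6.png

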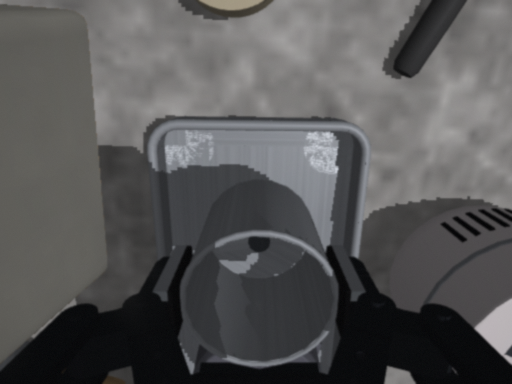

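Call:
{"name": "play_rows", "arguments": {"deltas": [[1, [0, 12, 0], [0, 0, 0]], [1, [0, 22, 0], [0, 0, 0]], [1, [0, 29, 0], [0, 0, 0]], [1, [0, 32, 0], [0, 0, 0]], [1, [0, 33, 0], [0, 0, 0]], [1, [0, 33, 0], [0, 0, 0]], [1, [0, 33, 0], [0, 0, 0]]]}}

```text
clock: 14.35
tool_pos: [0.6137, 0.0192, 0.0437]
eef_rot: [-0.075, 2.186, -2.186]
force: [0.0, 0.4, -2.3]
opening: 0.0613
```

Call:
{"name": "play_rows", "arguments": {"deltas": [[1, [0, 1, 0], [0, 0, 0]], [1, [0, 1, 0], [0, 0, 0]], [1, [0, 1, 0], [0, 0, 0]]]}}

```text
clock: 14.65
tool_pos: [0.6136, 0.0192, 0.0424]
eef_rot: [-0.075, 2.186, -2.186]
force: [-0.3, -0.7, -1.3]
opening: 0.0613
```

Call:
{"name": "play_rows", "arguments": {"deltas": [[1, [0, 1, 0], [0, 0, 0]], [1, [0, 1, 0], [0, 0, 0]], [1, [0, 1, 0], [0, 0, 0]]]}}

```text
clock: 14.95
tool_pos: [0.6137, 0.0192, 0.0418]
eef_rot: [-0.075, 2.186, -2.186]
force: [-2.7, -0.9, 5.1]
opening: 0.0611
```

Call:
{"name": "play_rows", "arguments": {"deltas": [[1, [0, 1, 0], [0, 0, 0]], [1, [0, 1, 0], [0, 0, 0]], [1, [0, 1, 0], [0, 0, 0]]]}}

```text
clock: 15.25
tool_pos: [0.6139, 0.0192, 0.0417]
eef_rot: [-0.074, 2.186, -2.186]
force: [-6.2, -0.1, 15.9]
opening: 0.0608
```

Standing on the floor; release and rise.

Call:
{"name": "play_rows", "arguments": {"deltas": [[1, [0, -1, 0], [0, 0, 0]], [-0.2, [0, -1, 0], [0, 0, 0]], [-1, [0, -1, 0], [0, 0, 0]], [-1, [0, -1, 0], [0, 0, 0]], [-1, [0, -1, 0], [0, 0, 0]], [-1, [0, -12, 0], [0, 0, 0]], [-1, [0, -40, 0], [0, 0, 0]], [-1, [0, -80, 0], [0, 0, 0]], [-1, [0, -120, 0], [0, 0, 0]], [-1, [0, -160, 0], [0, 0, 0]]]}}

```text
clock: 16.25
tool_pos: [0.6133, 0.0192, 0.2028]
eef_rot: [-0.075, 2.186, -2.186]
force: [1.0, 0.3, 0.8]
opening: 0.085
```

Call:
{"name": "play_rows", "arguments": {"deltas": [[-1, [0, -20, 40], [0, 0, 0]], [-1, [0, -40, 80], [0, 0, 0]], [-1, [0, -40, 120], [0, 0, 0]], [-1, [0, -40, 160], [0, 0, 0]], [-1, [0, -40, 200], [0, 0, 0]], [-1, [0, -40, 200], [0, 0, 0]], [-1, [0, -40, 200], [0, 0, 0]]]}}

```text
clock: 16.95
tool_pos: [0.6272, -0.181, 0.2407]
eef_rot: [-0.074, 2.187, -2.187]
force: [-0.6, 0.9, 0.7]
opening: 0.0856
```

```bash
python3 - <<'E'
from h import *
o=get_obs();print(o['tool_pos'],o['force'],o['opening'])
a=grab_frame('top')[120:300,130:350];b=grab_frame('scene')[90:270,120:340]
cv2.imwrite('pics/end.png',cv2.resize(np.hstack([a,b]),(800,327),interpolation=cv2.INTER_CUBIC)[:,:,::-1])
E
```

```text
[ 0.62715926 -0.18096077  0.24074621] [-0.60393954  0.85464205  0.70908962] 0.08561659964702209
```

View pics/end.png

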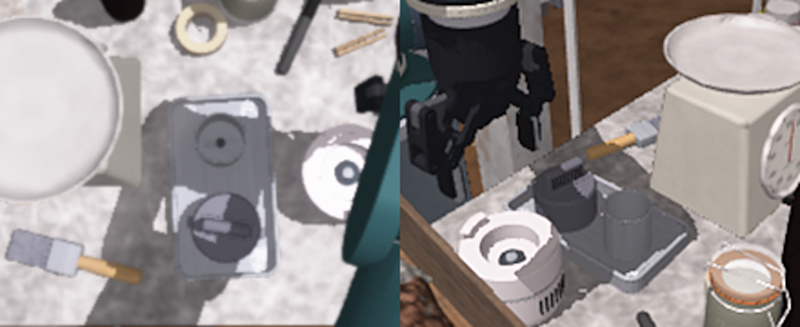

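Both parts stand upright inside the tray, the lid at (222,228) and the cup at (220,142) in the left half of the picture. The base is empty, and the brush, marker and pegs look undisturbed.

```bash
python3 -c "from plant import *;print(close_job())"
```

```text
the job is handed in; nothing more can be done
None
```

The grinder is apart and the job is handed in, at about 17 s on the robot's clock. It gave no verdict, so success rests on my own checks.

- **Lid:** I turned it about 68° anticlockwise, lifted it off and set it in the near half of the tray, grip bar up. I felt it touch the floor (about 17 N) before letting go.
- **Cup:** I lifted it straight out and stood it upright in the far half of the tray. It touched the floor with about 16 N before release.
- **Last checks:** The final top and scene pictures show both parts upright inside the tray walls and clear of each other. The brush, marker and pegs look where they were. The gripper is open and clear of everything, with only about 1 N of noise on the force reading.

No check failed or disagreed. I judged the final positions in the tray from the pictures and the arm's readings at release, and did not measure them separately afterwards.

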